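# Fit the drive flange on the rewinder's studs

### The arm

A 6-joint arm with a two-finger parallel gripper is mounted at the origin on a cart in front of the work surface, level with it; the furniture and walls round the work are solid. World frame = base frame: x ahead of the robot, y to its left, z up, the work surface at z = 0. Lengths are in mm, angles in rad, forces in N, time in s.
With the tool pointing down it reaches from about 350 to 975 mm from the base axis. Payload 7.1 kg.
Tool frame: the origin (TCP) lies on the front face of the gripper's body, between the roots of the fingers; the fingertips stand 80 mm ahead of it and the grasp point (between the pads) lies 61 mm ahead of it; z points along the fingers, y is the line along which they close (so a half turn about z gives the same grasp; the last joint's range is limited). The gripper opens to 88 mm and grips with 3 to 60 N. Pads are 20 mm wide; open, the fingers measure 115 mm over their backs; the gripper's body (75 mm by 178 mm) begins 61 mm behind the grasp point.
Start: joints at [1.237, 0.423, 1.63, -0, 1.089, -0.019], TCP at [193.485, 594.28, 302.675] pointing down, gripper open.
Joint ranges: [-3, 3], [-0.9, 2.11], [0.09, 2.58], [-1.31, 4.45], [0.11, 2.69], [-2.54, 2.54]. Speed limits (rad/s): [2.39, 2.39, 3.01, 3.14, 3.14, 3.14].

### API

Orientations are given as a rotation vector (axis times angle).
In Python, from workcell import readout, vision, close_job gives the robot as it stands.
- The arm moves only by the tool servo_tool, never from a script. Its argument "plan" is a list that holds one entry, the list of rows, each a list of 7 numbers: the gripper command: -1 is fully open, 1 is shut, values between are in proportion, then the shift along the world's x, y, z in units of 40 mm (1.0 is 40 mm), then the turn, a rotation vector about the world's x, y, z in units of 5 degrees (1.0 is 5 degrees). A call has 1 to 5 rows; each row shifts and turns the commanded pose from where the row before left it; what a row does not reach is not made up. A row lasts 1/12 s, in which the tool goes at most 41.7 mm and 7.16 degrees, less where a joint would pass 70% of its speed; a pose out of reach is approached as far as the arm can. A call is refused whole if a number of a shift passes 1 or a number of a turn 1, either way. A call with a gripper value outside its range is refused whole. The fingers move at their own pace and stop on an object; the grip force is fixed at half the most. Time passes only in rows, so rows that do not move let the fingers close. It gives the time, the measured TCP pose, the force, the opening and the grip force at its end, in the units of the state.
- readout.get_obs(): the state, without advancing time (a new reading comes with each control period).
- vision.get_image(name): name is "side" or "top"; returns the picture (384x512x3 uint8, red, green, blue); there is no depth.
- vision.camera_params(name): a dict with "fx", "fy", "cx", "cy" (pixels), "rvec" (rotation vector, rad) and "tvec" (3), from world to camera coordinates, as OpenCV has them. Camera axes: x right, y down, z forward; pixel columns grow to the right and rows downward; lengths in mm; the calibration is good to about 2 mm. A picture is of the moment at which its call begins. camera_params takes no time and is no camera call.
- close_job(): hands the job in; it is judged then, once.
The state is a dict: "t": time; "qpos": joint angles; "qvel": joint speeds; "joint_torque": joint torques, N m; "ee_pos": TCP position; "orientation": TCP orientation; "ft_force": force on the tool from outside, world axes, zero at the start; "moment": the same for the moment, N m; "width": finger opening in mm; "grasp_force": force on a finger pad.
Only numpy, scipy, OpenCV 4.12 (cv2) and the standard library are available. Lean on these libraries where they do the work, as an engineer would, in place of code of your own. Each camera call takes 0.05 s, during which the arm holds its last target. There are 200 camera calls.

### The job

Put the blue three-hole flange on the label rewinder: take it by its black fin, turn it until all three holes line up with the rewinder's three studs, and slide it down over them until it lies flat on the drive plate. Then let go of it. Leave the orange four-hole flange where it is.

Things in the scene. Friction and masses are not known exactly. Their poses are not given: they have to be found in the camera images.
- flange3: Blue disc, 110 mm across, 10 mm thick, three through-holes 24 mm in diameter centred on a 36 mm radius at 0, 120 and 240 deg from +x. Black fin on its middle: 20 mm thick (y), 40 long (x), top 70 mm above the underside, clear to grip above the steel hub (42 mm across, top at 15 mm). Lies flat on the table, fin up; about 0.2 kg. Origin: centre of the underside, z up.
- flange4: Orange disc, 110 mm across, 10 mm thick, four through-holes 24 mm in diameter centred on a 36 mm radius at 0, 90, 180 and 270 deg from +x. Black fin on its middle: 20 mm thick (y), 40 long (x), top 70 mm above the underside, clear to grip above the steel hub (42 mm across, top at 15 mm). Lies flat on the table, fin up; about 0.2 kg. Origin: centre of the underside, z up.
- seat (a point): Centre of the top face of the rewinder's round steel drive plate (120 mm across), 40 mm above the table, where the flange's underside comes to lie; z up. Three steel studs, 10 mm in diameter with tapered tips, stand 28 mm up from it on a 36 mm radius at 0, 120 and 240 deg from +x, so each hole has 7 mm of play round its stud. The plate does not turn.
- rewinder: Label rewinder, fixed to the table: a grey drum 132 mm across under the drive plate, and on its +x side a grey motor housing 50 mm high, 85 mm wide, 63 to 133 mm from the drum's axis. Origin: on the table under the plate's centre; x towards the housing (and over one stud). A black label printer (no task part) stands on the table right of it, at x 0.49 to 0.73, y -0.07 to -0.26 m, 120 mm high: carry over it.
Things that resemble listed ones, but are neither listed nor needed, are in the scene too. There is more than one size of the flange3; the job needs the larger.

How it is judged (in metres and radians):
At the end, for the whole second after the job is handed in: The blue three-hole flange lies flat (within 4 degrees), fin up, on the drive plate with all three studs through its holes: its centre within 12 mm of the plate's centre, its underside within 4 mm of the plate's face. It is at rest, and the orange flange is within 40 mm of where it stood (horizontal distance between flange3 and seat below 0.012 m and z of flange3 in the frame of seat between -0.004 and 0.004 m and angle between flange3's own z axis and vertical below 0.07 rad and linear speed of flange3 below 0.02 m/s and distance of flange4 from where it was at the start of the episode below 0.04 m); the robot touches nothing.
It fails at once if the orange four-hole flange is moved more than 40 mm (distance of flange4 from where it was at the start of the episode above 0.04 m).
It also fails if it takes over 35 s, if anything falls off the work surface, if the arm or the gripper's body presses on something with over 40 N, if the wrist force passes 120 N, or if a joint passes its speed limit or range.

## Working session

There is one attempt and no reset: what is moved stays moved. The work goes in short steps, Python scripts to look and compute and a tool call to move; the robot and the scene stay as the last step left them, time stands still between calls to the robot, and variables do not carry over. Pictures are saved under pics/ and viewed, at most 10 in all, crops included, and the job is handed in when it is done.

Besides the shell and the picture viewer there is one more tool, called after "Emit:" by a JSON object that holds its "op" and its "data". servo_tool: Moves the arm, as the interface text tells. Its arguments: {"type":"object","properties":{"plan":{"type":"array"}},"required":["plan"]}

```bash
mkdir -p pics; cat > h.py <<'E'
import numpy as np, cv2
from workcell import readout, vision
def grab(n,tag):
    im=vision.get_image(n); cv2.imwrite(f'pics/{tag}.png',im[:,:,::-1]); return im
def ray(n,uv):
    c=vision.camera_params(n); R=cv2.Rodrigues(np.array(c['rvec'],float))[0]; t=np.array(c['tvec'],float)
    d=R.T@np.array([(uv[0]-c['cx'])/c['fx'],(uv[1]-c['cy'])/c['fy'],1]); return -R.T@t,d/np.linalg.norm(d)
def plane(n,uv,z):
    o,d=ray(n,uv); return o+d*(z-o[2])/d[2]
def tri(uvs,uvt):
    o1,d1=ray('side',uvs);o2,d2=ray('top',uvt)
    s=np.linalg.lstsq(np.stack([d1,-d2],1),o2-o1,rcond=None)[0]
    a,b=o1+s[0]*d1,o2+s[1]*d2; return (a+b)/2,np.linalg.norm(a-b)
def proj(n,p):
    c=vision.camera_params(n); K=np.array([[c['fx'],0,c['cx']],[0,c['fy'],c['cy']],[0,0,1.]])
    return cv2.projectPoints(np.array(p,float).reshape(-1,3),np.array(c['rvec'],float),np.array(c['tvec'],float),K,None)[0][:,0]
E
python3 - <<'E'
from h import *
for n in('top','side'):
    im=grab(n,n+'0'); cv2.imwrite(f'pics/{n}0b.png',cv2.resize(im[:,:,::-1],(800,600),interpolation=cv2.INTER_CUBIC)); print(n,ray(n,(256,192)),vision.camera_params(n)['fx'])
print(readout.get_obs())
E
```

```text
top (array([ 403.25071377,  -94.99356039, 1472.54600148]), array([ 0.06878767, -0.0037217 , -0.99762438])) 472.8503935723794
side (array([  387.80189828, -1045.13685497,   488.1138349 ]), array([ 0.1331278 ,  0.9045402 , -0.40507286])) 426.70467965374104
{'t': 0.1, 'qpos': array([ 1.23700037e+00,  4.23785800e-01,  1.63060821e+00,  9.54508330e-06,
        1.08860978e+00, -1.90022855e-02]), 'qvel': array([ 0.00102539, -0.00227403, -0.00214926, -0.0009928 , -0.00100897,
       -0.00098882]), 'joint_torque': array([-6.18787180e-05, -5.45614707e+01, -2.74323213e+01,  6.45688525e-02,
        1.88411109e-02,  1.67080685e-05]), 'ee_pos': array([193.35817758, 593.92217975, 301.96811722]), 'orientation': array([-4.92404236e-01, -3.10250376e+00,  2.17970121e-03]), 'ft_force': array([ 0.5874269 , -0.89565608,  0.89151963]), 'moment': array([ 0.00575474, -0.01632585, -0.00371086]), 'grasp_force': 0.0, 'width': 87.84798421497545}
```

View pics/top0b.png

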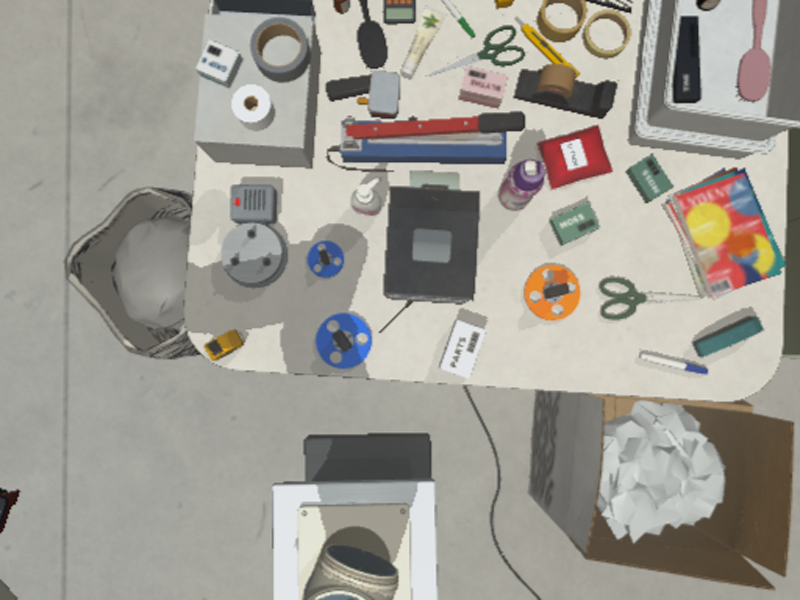

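View pics/side0b.png

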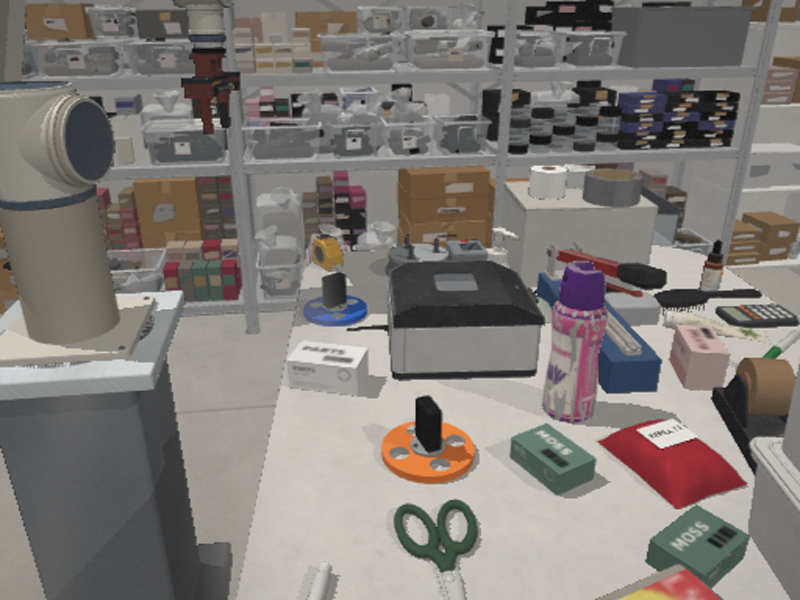

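The top view shows the large blue flange at (344,341)/1.5625, the small one at (325,260), and the rewinder plate at (253,254) with its housing above it (+x). The orange flange is at (552,291). The side view shows the blue fin at (334,290), and the plate partly hidden behind the printer.

```bash
python3 - <<'E'
from h import *
im=cv2.imread('pics/top0.png'); sd=cv2.imread('pics/side0.png')
hsv=cv2.cvtColor(im,cv2.COLOR_BGR2HSV)
m=cv2.inRange(hsv,(100,130,60),(125,255,255)); m[:195]=0; m[:,:190]=0; m[:,250:]=0
cs,hi=cv2.findContours(m,cv2.RETR_CCOMP,cv2.CHAIN_APPROX_NONE)
i=max(range(len(cs)),key=lambda i:cv2.contourArea(cs[i]))
e=cv2.fitEllipse(cv2.convexHull(cs[i])); print('disc',e,plane('top',e[0],9))
for j,c in enumerate(cs):
    if hi[0][j][3]==i and cv2.contourArea(c)>5:
        M=cv2.moments(c);p=(M['m10']/M['m00'],M['m01']/M['m00']);print('hole',M['m00'],p,plane('top',p,5))
g=cv2.cvtColor(im,cv2.COLOR_BGR2GRAY)
hs=cv2.cvtColor(sd,cv2.COLOR_BGR2HSV); ms=cv2.inRange(hs,(100,130,60),(125,255,255)); 
ms[:180]=0;ms[215:]=0;ms[:,:185]=0;ms[:,242:]=0
c=max(cv2.findContours(ms,0,1)[0],key=cv2.contourArea); es=cv2.fitEllipse(cv2.convexHull(c)); print('side disc',es,tri(es[0],e[0]))
a=cv2.resize(im[130:250,135:255],(600,600),interpolation=cv2.INTER_CUBIC)
b=cv2.resize(sd[145:220,185:325],(800,429),interpolation=cv2.INTER_CUBIC)
cv2.imwrite('pics/a.png',a);cv2.imwrite('pics/b.png',b)
E
```

```text
disc ((219.56214904785156, 217.7598114013672), (34.427711486816406, 34.863128662109375), 43.02090835571289) [427.00547777  14.00079178   9.        ]
hole 382.0 (219.2220767888307, 217.68237347294937) [427.3343486   15.34825311   5.        ]
side disc ((220.96861267089844, 198.55152893066406), (16.68352699279785, 26.611278533935547), 81.29002380371094) (array([4.37076228e+02, 1.41518777e+01, 4.07347116e-01]), np.float64(19.88505481411486))
```

View pics/a.png

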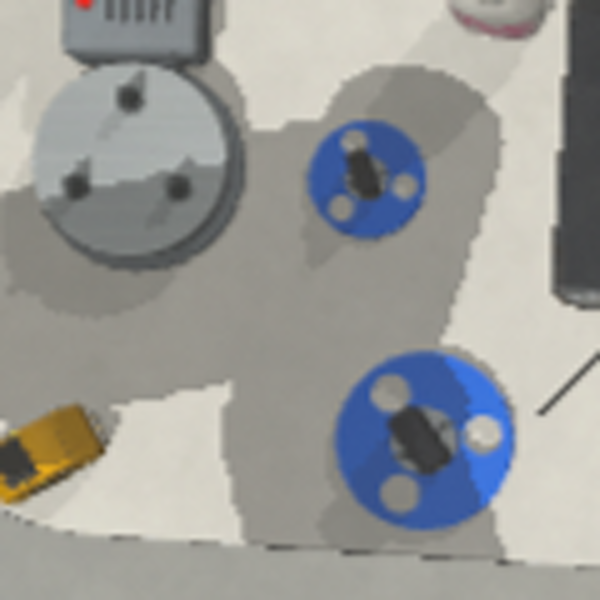

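View pics/b.png

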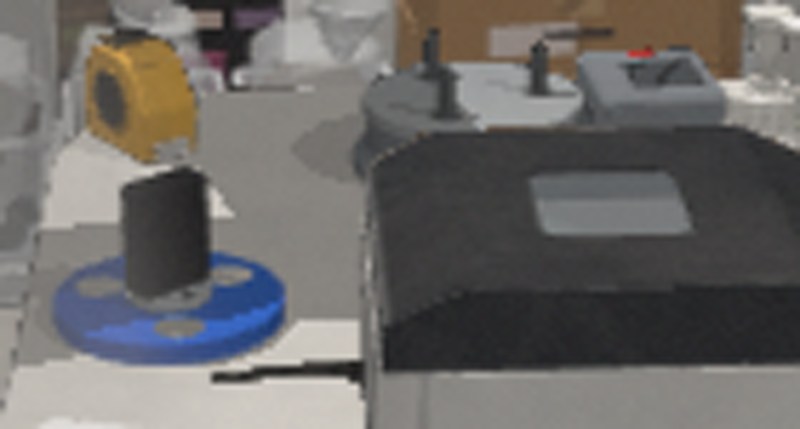

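Crop a shows the studs at (131,97), (77,187) and (179,187). The flange holes are at (390,392), (484,434) and (400,494), and the fin runs from upper left to lower right. In crop b the stud tops are at (432,33), (446,68) and (540,42), and the fin's top corners are at (122,185), (185,168) and (208,185).

```bash
python3 - <<'E'
from h import *
np.set_printoptions(precision=1,suppress=True)
A=lambda u,v:((u+.5)/5-.5+135,(v+.5)/5-.5+130)
B=lambda u,v:((u+.5)*140/800-.5+185,(v+.5)*75/429-.5+145)
T=[A(131,95),A(77,184),A(179,184)];S=[B(540,42),B(432,30),B(446,66)]
for t,s in zip(T,S): print('stud',*tri(s,t), plane('top',t,64))
P=np.array([plane('top',t,64)[:2] for t in T]); c=P.mean(0); d=P-c; a=np.degrees(np.arctan2(d[:,1],d[:,0])); print(c,np.hypot(*d.T),a,a-[0,120,-120])
H=[A(390,392),A(400,494),A(484,434)]
P=np.array([plane('top',t,7)[:2] for t in H]); c=P.mean(0); d=P-c; a=np.degrees(np.arctan2(d[:,1],d[:,0])); print('holes',c,np.hypot(*d.T),a,a-[0,120,-120])
print('hole tri',[tri(s,t) for s,t in zip([B(100,287),B(233,273),B(181,327)],[H[1],H[0],H[2]])])
im=cv2.imread('pics/top0.png'); g=im.max(2); m=(g<75).astype(np.uint8)*255; m[:212]=0;m[225:]=0;m[:,:210]=0;m[:,228:]=0
c=max(cv2.findContours(m,0,1)[0],key=cv2.contourArea); r=cv2.minAreaRect(c); bx=cv2.boxPoints(r)
print('fin',r,bx); ft=[plane('top',b,70)[:2] for b in bx]; print(np.array(ft))
# fin top corners: side view
for s in [(122,185),(185,168),(208,185)]: print('side corner',plane('side',B(*s),70))
print('proj of 427,14,70 top',proj('top',[427,14,70]))
# plate outline
k=cv2.cvtColor(im,cv2.COLOR_BGR2GRAY)
p=plane('top',A(131,162),40);print('plate centre by eye',p)
E
```

```text
stud [638.5 181.9  68.5] 2.7504832053018844 [637.8 182.9  64. ]
stud [585.3 215.   67.1] 2.009400847852637 [584.7 215.8  64. ]
stud [583.5 153.9  67.4] 1.3917090332105593 [583.3 154.6  64. ]
[602.  184.5] [35.9 35.8 35.2] [  -2.4  118.8 -122. ] [-2.4 -1.2 -2. ]
holes [427.6  14.2] [36.7 36.6 36.9] [ 34.8 154.4 -85.6] [34.8 34.4 34.4]
hole tri [(array([395.6,  30. ,   7.9]), np.float64(1.954406897547296)), (array([459.3,  34.9,   8.9]), np.float64(3.3196412559819337)), (array([431.3, -22.7,   8.8]), np.float64(1.889357634507914))]
fin ((218.15382385253906, 217.7307586669922), (13.035454750061035, 7.2111029624938965), 56.3099365234375) [[211.5 214.3]
 [217.5 210.3]
 [224.8 221.2]
 [218.8 225.2]]
[[436.8  33.1]
 [448.2  15.1]
 [415.6  -5.8]
 [404.2  12.2]]
side corner [409.    4.3  70. ]
side corner [439.1  21.4  70. ]
side corner [448.3  -1.5  70. ]
proj of 427,14,70 top [[218.  217.5]]
plate centre by eye [600.6 188.   40. ]
```

Both views agree on the heights (disc top about 9 mm, stud tips about 68 mm). The flange is at (427.6, 14.2) with yaw 34.5°, and the seat is at about (602, 185) with yaw about −2°. I'm moving above the flange with +52.5° of turn.

Emit:
{"op": "servo_tool", "data": {"plan": [[[-1, 0.366, -0.906, -0.14, 0, 0, 0.656], [-1, 0.366, -0.906, -0.14, 0, 0, 0.656], [-1, 0.366, -0.906, -0.14, 0, 0, 0.656], [-1, 0.366, -0.906, -0.14, 0, 0, 0.656], [-1, 0.366, -0.906, -0.14, 0, 0, 0.656]]]}}

```text
t: 0.52
ee_pos: [266.7, 411.2, 274.2]
orientation: [-0.039, -3.141, 0.001]
ft_force: [0.8, 0.2, -1.0]
width: 88.0
grasp_force: 0.0
```

Emit:
{"op": "servo_tool", "data": {"plan": [[[-1, 0.366, -0.906, -0.14, 0, 0, 0.656], [-1, 0.366, -0.906, -0.14, 0, 0, 0.656], [-1, 0.366, -0.906, -0.14, 0, 0, 0.656], [-1, 0.366, -0.906, -0.14, 0, 0, 0.656], [-1, 0.366, -0.906, -0.14, 0, 0, 0.656]]]}}

```text
t: 0.93
ee_pos: [340.0, 230.1, 246.4]
orientation: [-0.409, 3.115, -0.0]
ft_force: [0.9, -0.3, -0.9]
width: 87.9
grasp_force: 0.0
```

Emit:
{"op": "servo_tool", "data": {"plan": [[[-1, 0.366, -0.906, -0.14, 0, 0, 0.656], [-1, 0.366, -0.906, -0.14, 0, 0, 0.656], [-1, 0.366, -0.906, -0.14, 0, 0, 0.656], [-1, 0.366, -0.906, -0.14, 0, 0, 0.656], [-1, 0.366, -0.906, -0.14, 0, 0, 0.656]]]}}

```text
t: 1.35
ee_pos: [413.3, 48.7, 218.4]
orientation: [-0.848, 3.025, 0.0]
ft_force: [0.2, 0.1, 0.5]
width: 88.0
grasp_force: 0.0
```

Emit:
{"op": "servo_tool", "data": {"plan": [[[-1, 0.366, -0.906, -0.14, 0, 0, 0.656], [-1, 0, 0, 0, 0, 0, 0], [-1, 0, 0, 0, 0, 0, 0]]]}}

```text
t: 1.6
ee_pos: [427.9, 12.7, 212.6]
orientation: [0.922, -3.002, -0.001]
ft_force: [0.1, -0.6, -0.6]
width: 87.7
grasp_force: 0.0
```

Emit:
{"op": "servo_tool", "data": {"plan": [[[-1, 0, 0.03, -0.7, 0, 0, 0], [-1, 0, 0, -0.7, 0, 0, 0], [-1, 0, 0, -0.7, 0, 0, 0], [-1, 0, 0, -0.46, 0, 0, 0], [-1, 0, 0, 0, 0, 0, 0]]]}}

```text
t: 2.02
ee_pos: [425.3, 16.9, 108.1]
orientation: [0.93, -2.995, -0.003]
ft_force: [-0.6, 0.3, -0.2]
width: 88.1
grasp_force: 0.0
```

Emit:
{"op": "servo_tool", "data": {"plan": [[[1, 0, 0, 0, 0, 0, 0], [1, 0, 0, 0, 0, 0, 0], [1, 0, 0, 0, 0, 0, 0], [1, 0, 0, 0, 0, 0, 0], [1, 0, 0, 0, 0, 0, 0]]]}}

```text
t: 2.43
ee_pos: [428.3, 15.8, 111.7]
orientation: [-0.93, 2.999, -0.001]
ft_force: [-0.2, 0.3, -0.7]
width: 58.0
grasp_force: 0.0
```

Emit:
{"op": "servo_tool", "data": {"plan": [[[1, 0, 0, 0, 0, 0, 0], [1, 0, 0, 0, 0, 0, 0], [1, 0, 0, 0, 0, 0, 0], [1, 0, 0, 0, 0, 0, 0]]]}}

```text
t: 2.77
ee_pos: [427.7, 15.6, 110.8]
orientation: [-0.93, 3.001, -0.0]
ft_force: [0.2, -0.4, -0.6]
width: 30.7
grasp_force: 0.0
```

Emit:
{"op": "servo_tool", "data": {"plan": [[[1, 0, 0, 0, 0, 0, 0], [1, 0, 0, 0, 0, 0, 0], [1, 0, 0, 0, 0, 0, 0], [1, 0, 0, 0, 0, 0, 0]]]}}

```text
t: 3.1
ee_pos: [427.8, 15.6, 110.7]
orientation: [-0.93, 3.001, -0.0]
ft_force: [-0.3, -1.0, -0.2]
width: 19.5
grasp_force: 30.0
```

Emit:
{"op": "servo_tool", "data": {"plan": [[[1, 0, 0, 0.2, 0, 0, 0], [1, 0, 0, 0.6, 0, 0, 0], [1, 0, 0, 0.8, 0, 0, 0], [1, 0, 0, 0.9, 0, 0, 0]]]}}

```text
t: 3.43
ee_pos: [426.3, 15.7, 211.0]
orientation: [0.929, -2.997, -0.002]
ft_force: [1.2, -0.1, -3.4]
width: 19.7
grasp_force: 30.0
```

Gripped (19.5 mm). Carrying it over the rewinder.

Emit:
{"op": "servo_tool", "data": {"plan": [[[1, 0.27, 0.26, 0, 0, 0, -0.5], [1, 0.54, 0.53, 0, 0, 0, -0.9], [1, 0.54, 0.53, 0, 0, 0, -0.9], [1, 0.54, 0.53, 0, 0, 0, -0.9], [1, 0.54, 0.53, 0, 0, 0, -0.9]]]}}

```text
t: 3.85
ee_pos: [525.3, 111.8, 211.2]
orientation: [0.375, -3.119, -0.0]
ft_force: [-0.7, -0.2, -2.3]
width: 19.7
grasp_force: 30.0
```

Emit:
{"op": "servo_tool", "data": {"plan": [[[1, 0.54, 0.53, 0, 0, 0, -0.9], [1, 0.54, 0.53, 0, 0, 0, -0.9], [1, 0.54, 0.53, 0, 0, 0, -0.9], [1, 0.3, 0.26, 0, 0, 0, -0.5], [1, 0, 0, 0, 0, 0, 0]]]}}

```text
t: 4.27
ee_pos: [603.7, 187.1, 211.0]
orientation: [0.057, 3.139, 0.002]
ft_force: [0.1, 0.5, -3.1]
width: 19.7
grasp_force: 30.0
```

Emit:
{"op": "servo_tool", "data": {"plan": [[[1, 0, 0, 0, 0, 0, 0], [1, 0, 0, 0, 0, 0, 0]]]}}

```text
t: 4.43
ee_pos: [600.3, 184.2, 210.2]
orientation: [-0.055, -3.139, 0.001]
ft_force: [0.1, -0.4, -2.9]
width: 20.0
grasp_force: 30.0
```

```bash
python3 - <<'E'
from h import *
t=grab('top','t1')[:,:,::-1]; s=grab('side','s1')[:,:,::-1]
a=cv2.resize(t[120:220,110:230],(780,650)[:1]+(650,),interpolation=cv2.INTER_CUBIC)[:600]
b=cv2.resize(s[100:180,215:345],(780,480),interpolation=cv2.INTER_CUBIC)
cv2.imwrite('pics/a1.png',a);cv2.imwrite('pics/b1.png',b)
o=readout.get_obs();print(o['ee_pos'],o['orientation'],o['t'])
E
```

```text
[600.56697753 183.90368146 210.55532438] [-5.61431663e-02 -3.13960694e+00  9.08076700e-04] 4.5333
```

View pics/b1.png

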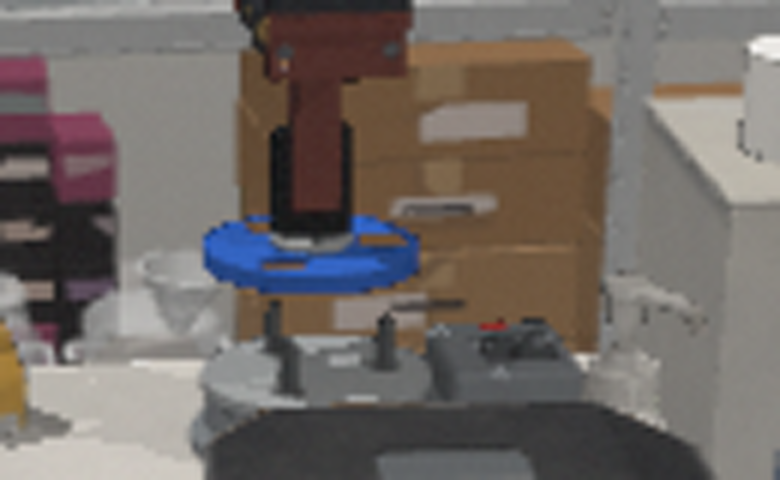

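View pics/a1.png

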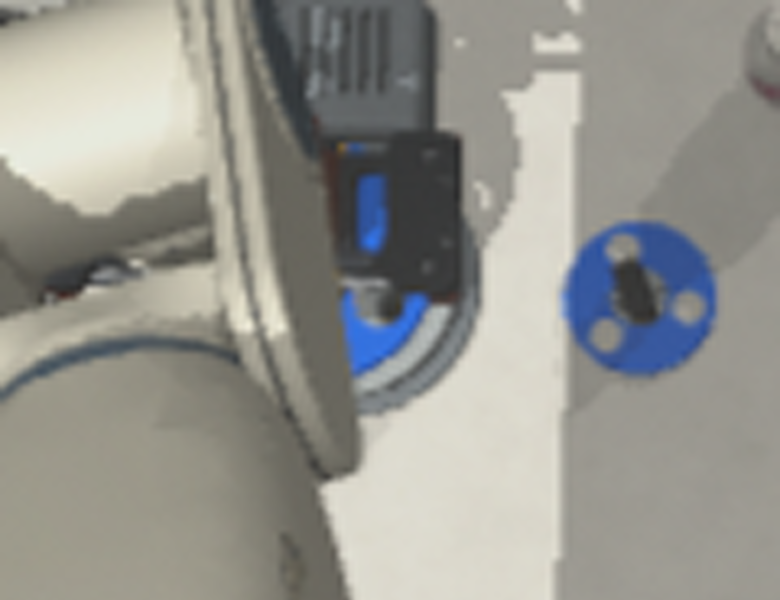

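Crop b1 shows the flange level above the studs: +x hole at (385,240), near hole at (285,266), studs below at (385,325), (289,345) and (273,310). Crop a1 is mostly hidden by the arm, with one hole visible at (377,302). I'll check the flange's pose from the side picture.

```bash
python3 - <<'E'
from h import *
np.set_printoptions(precision=1,suppress=True)
B=lambda u,v:np.array([(u+.5)/6-.5+215,(v+.5)/6-.5+100]);A=lambda u,v:((u+.5)/6.5-.5+110,(v+.5)/6.5-.5+120)
sd=cv2.imread('pics/s1.png');hs=cv2.cvtColor(sd,cv2.COLOR_BGR2HSV);m=cv2.inRange(hs,(100,130,60),(125,255,255));m[:130]=0;m[155:]=0;m[:,:240]=0;m[:,295:]=0
x,y,w,h=cv2.boundingRect(max(cv2.findContours(m,0,1)[0],key=cv2.contourArea));print('blue box',x,x+w-1,y,y+h-1)
th=np.linspace(0,2*np.pi,200)
for z in(100,110):
    q=proj('side',np.stack([600.6+55*np.cos(th),183.9+55*np.sin(th),0*th+z],1));print('pred',q.min(0),q.max(0))
f=lambda c,yaw,z:np.array([[c[0]+36*np.cos(np.radians(yaw+a)),c[1]+36*np.sin(np.radians(yaw+a)),z] for a in(0,120,240)])
print('pred holes side',proj('side',f((600.6,183.9),-2,108)),'seen',B(385,240),B(285,266))
print('pred hole top',proj('top',f((600.6,183.9),-2,108)),A(377,302),'->',plane('top',A(377,302),107))
print('pred studs side',proj('side',f((602,184.5),-2,68)),'seen',B(387,315),B(273,302),B(286,337))
for s,z in((B(387,315),68),(B(273,302),68),(B(286,337),68)): print(plane('side',s,z))
print(plane('side',B(385,240),107),plane('side',B(285,266),107))
E
```

```text
blue box 249 284 136 148
pred [248.3 137.2] [284.7 148.1]
pred [248.3 134.2] [284.8 144.8]
pred holes side [[278.3 139.5]
 [259.4 137.2]
 [261.9 143.2]] seen [278.8 139.6] [262.1 143.9]
pred hole top [[157.9 146.6]
 [146.7 164.9]
 [168.1 165.1]] (167.5769230769231, 166.03846153846155) -> [579.  155.2 107. ]
pred studs side [[278.4 152. ]
 [259.7 149.5]
 [262.2 156. ]] seen [279.1 152.1] [260.1 149.9] [262.2 155.8]
[639.9 182.3  68. ]
[585.5 211.8  68. ]
[583.4 156.   68. ]
[638.5 185.  107. ] [581.6 149.7 107. ]
```

Flange and studs agree to within 3 mm. Shifting +1.4 mm in x and lowering.

Emit:
{"op": "servo_tool", "data": {"plan": [[[1, 0.035, 0.015, -0.3, 0, 0, 0], [1, 0, 0, -0.3, 0, 0, 0], [1, 0, 0, -0.2, 0, 0, 0], [1, 0, 0, -0.15, 0, 0, 0], [1, 0, 0, 0, 0, 0, 0]]]}}

```text
t: 4.95
ee_pos: [602.0, 185.0, 170.4]
orientation: [-0.056, -3.138, 0.002]
ft_force: [-0.1, 0.1, -2.6]
width: 19.4
grasp_force: 30.0
```

Emit:
{"op": "servo_tool", "data": {"plan": [[[1, 0, 0, -0.15, 0, 0, 0], [1, 0, 0, -0.15, 0, 0, 0], [1, 0, 0, -0.1, 0, 0, 0], [1, 0, 0, 0, 0, 0, 0], [1, 0, 0, 0, 0, 0, 0]]]}}

```text
t: 5.37
ee_pos: [603.0, 185.4, 156.4]
orientation: [-0.056, -3.141, 0.0]
ft_force: [0.2, -0.6, -3.4]
width: 19.9
grasp_force: 30.0
```

Emit:
{"op": "servo_tool", "data": {"plan": [[[1, 0, 0, -0.06, 0, 0, 0], [1, 0, 0, -0.05, 0, 0, 0], [1, 0, 0, 0, 0, 0, 0], [1, 0, 0, 0, 0, 0, 0]]]}}

```text
t: 5.7
ee_pos: [603.1, 185.4, 152.3]
orientation: [-0.056, -3.141, 0.0]
ft_force: [0.2, -0.1, -2.9]
width: 19.7
grasp_force: 30.0
```

Emit:
{"op": "servo_tool", "data": {"plan": [[[-1, 0, 0, 0, 0, 0, 0], [-1, 0, 0, 0, 0, 0, 0], [-1, 0, 0, 0, 0, 0, 0], [-1, 0, 0, 0, 0, 0, 0], [-1, 0, 0, 0, 0, 0, 0]]]}}

```text
t: 6.12
ee_pos: [603.3, 185.5, 152.5]
orientation: [0.056, 3.141, 0.0]
ft_force: [0.1, 0.0, 0.4]
width: 49.8
grasp_force: 0.0
```

Emit:
{"op": "servo_tool", "data": {"plan": [[[-1, 0, 0, 0, 0, 0, 0], [-1, 0, 0, 0, 0, 0, 0], [-1, 0, 0, 0.2, 0, 0, 0], [-1, 0, 0, 0.6, 0, 0, 0], [-1, 0, 0, 0.9, 0, 0, 0]]]}}

```text
t: 6.53
ee_pos: [601.3, 184.9, 218.4]
orientation: [-0.056, -3.135, 0.003]
ft_force: [0.1, 0.1, 0.3]
width: 83.0
grasp_force: 0.0
```

Emit:
{"op": "servo_tool", "data": {"plan": [[[-1, 0, 0.5, 0.9, 0, 0, 0], [-1, 0, 0.9, 0.3, 0, 0, 0], [-1, 0, 1, 0, 0, 0, 0], [-1, 0, 1, 0, 0, 0, 0], [-1, 0, 1, 0, 0, 0, 0]]]}}

```text
t: 6.95
ee_pos: [603.1, 363.1, 270.0]
orientation: [0.057, 3.14, 0.001]
ft_force: [1.5, -1.2, 0.3]
width: 87.9
grasp_force: 0.0
```

```bash
python3 - <<'E'
from h import *
t=grab('top','t2')[:,:,::-1]; s=grab('side','s2')[:,:,::-1]
a=cv2.resize(t[120:220,110:210],(400,400),interpolation=cv2.INTER_CUBIC)
b=cv2.resize(s[120:200,215:315],(400,320),interpolation=cv2.INTER_CUBIC)
cv2.imwrite('pics/c2.png',np.hstack([a,np.vstack([b,np.zeros((80,400,3),np.uint8)])]))
o=readout.get_obs();print(o['ee_pos'],o['t'],o['ft_force'],o['width'])
E
```

```text
[602.54856702 366.86008697 269.23680185] 7.05 [-0.85949244 -0.6326905  -1.17715722] 88.01036569723463
```

View pics/c2.png

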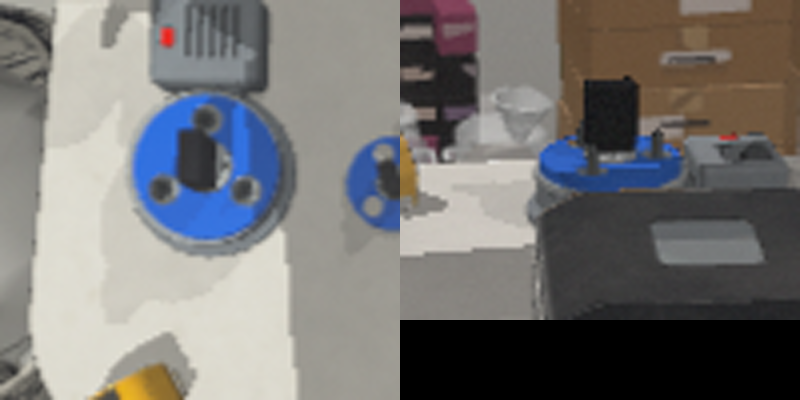

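The picture shows all three studs through the holes at (208,117), (163,189) and (245,189). The flange lies flat on the plate and the arm is clear.

```bash
python3 -c "
from workcell import close_job
print(close_job())"
```

```text
the job is handed in; nothing more can be done
None
```

The larger blue three-hole flange lies flat on the drive plate with all three studs through its holes; I released it, left the orange flange alone, and handed the job in at about 7 s (no verdict was returned).

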